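Fetch the septa tin from behind the bottles

TASK

The white tin on the grey mat has to be weighed, but the two bottles that share the mat stand in its way: first stand both upright in the steel side tray, then set the tin in the middle of the balance pan and leave it there. With the tin on the balance, put the bottles back, each in the middle of the coaster of its cap's colour. Tip nothing over and leave the glass beaker alone.

Things in the scene. Friction and masses are not known exactly. Their poses are not given: they have to be found in the camera images.
- bottle_blue_center (a point): Clear lab bottle with blue screw cap: round, 57 mm diameter at the body, 105 mm high over the cap. Point: its centre, half-way up. Loose, starts upright on its own coaster; grip it 30 to 60 mm above its foot. The two stand in front of the tin, left and right, 80 mm from its centre and about 114 mm apart: a gripper low at the tin would hit them.
- bottle_red_center (a point): Small clear lab bottle with yellowish contents and red screw cap: round, 49 mm diameter at the body, 90 mm high over the cap. Point: its centre, half-way up. Loose, starts upright on its own coaster; grip it 30 to 60 mm above its foot. The two stand in front of the tin, left and right, 80 mm from its centre and about 114 mm apart: a gripper low at the tin would hit them.
- tin_center (a point): Round white tin with a blue disc on its lid (lid fixed): 64 mm diameter, 30 mm high. The point is its centre, half-way up, z up. Loose; starts on a 3 mm thick grey mat behind the bottles. Rim of the lid is the widest part, 14 to 30 mm above its foot.
- coaster_blue: Flat blue round coaster, 72 mm diameter, 3 mm thick, fixed on the grey mat: home place of the bottle with the blue cap. Origin at the centre of its underside, 3 mm above the worktop; its top is 6 mm above the worktop.
- coaster_red: Flat red round coaster, 72 mm diameter, 3 mm thick, fixed on the grey mat: home place of the bottle with the red cap. Origin at the centre of its underside, 3 mm above the worktop; its top is 6 mm above the worktop.
- tray: Shallow pale steel side tray, fixed, 110 (x) by 200 mm (y), rim 8 mm high, walls and floor 3 mm, empty at the start. Origin: centre of its underside, y along its length. Takes two bottles side by side along y, 95 mm apart. Behind it, at x > 0.50 m, y < 0.22 m, stands an autosampler with vials up to 170 mm high: fingers closing along the tray's length keep the gripper body clear of it.
- balance_pan (a point): Centre of the top face of the round steel pan (78 mm diameter) of a small white pocket balance (125 x 92 mm, fixed); pan top 26 mm above the worktop, flat, does not sink. z up. Axes turn with the balance; its display is on the -x side. To the right, at x > 0.50 m, y < -0.27 m, stands a tall instrument: do not swing wide through it.
- beaker_center (a point): Bystander: 100 ml glass beaker, 55 mm diameter, 70 mm high, empty and loose, near the bottles on the left. The point is its centre, half-way up. To be left alone.
There are look-alikes about, which are no part of the job. What is shaped like the part that bears bottle_blue_center but turquoise is not meant.

How it is judged (in metres and radians):
On the way, in this order (a step that is already met when the one before it is completed fails the run):
1. both bottles stand released in the side tray (x of bottle_blue_center in the frame of tray between -0.045 and 0.045 m and y of bottle_blue_center in the frame of tray between -0.09 and 0.09 m and z of bottle_blue_center in the frame of tray between 0.0485 and 0.0645 m and angle between each of bottle_blue_center, bottle_red_center's own z axis and vertical below 0.15 rad and linear speed of each of bottle_blue, bottle_red below 0.03 m/s and x of bottle_red_center in the frame of tray between -0.045 and 0.045 m and y of bottle_red_center in the frame of tray between -0.09 and 0.09 m and z of bottle_red_center in the frame of tray between 0.041 and 0.057 m and contact force between the fingers and bottle_blue below 0.2 N and contact force between the fingers and bottle_red below 0.2 N), for 0.2 s.
2. the tin stands released on the balance pan while both bottles are still in the side tray (all of step 1 and horizontal distance between tin_center and balance_pan below 0.015 m and z of tin_center in the frame of balance_pan between 0.01 and 0.022 m and angle between tin_center's own z axis and vertical below 0.15 rad and linear speed of tin below 0.03 m/s and contact force between the fingers and tin below 0.2 N), for 0.2 s.
At the end, for the whole second after the job is handed in: Each of the two bottles stands upright on the coaster of its cap's colour, centre within 12 mm of the coaster's; the tin lies flat on the balance pan, centre within 15 mm of the pan's; all released and at rest (horizontal distance between bottle_blue_center and coaster_blue below 0.012 m and z of bottle_blue_center in the frame of coaster_blue between 0.0495 and 0.0625 m and angle between each of bottle_blue_center, bottle_red_center, tin_center's own z axis and vertical below 0.15 rad and linear speed of each of bottle_blue, bottle_red, tin below 0.03 m/s and horizontal distance between bottle_red_center and coaster_red below 0.012 m and z of bottle_red_center in the frame of coaster_red between 0.042 and 0.055 m and horizontal distance between tin_center and balance_pan below 0.015 m and z of tin_center in the frame of balance_pan between 0.01 and 0.022 m and contact force between the fingers and bottle_blue below 0.2 N and contact force between the fingers and bottle_red below 0.2 N and contact force between the fingers and tin below 0.2 N); the robot touches nothing.
It fails at once if a bottle or the tin is tipped over (angle between any of bottle_blue_center, bottle_red_center, tin_center's own z axis and vertical above 0.6 rad).
It fails at once if the beaker is knocked out of its place (more than 30 mm) (distance of beaker_center from where it was at the start of the episode above 0.03 m).
It also fails if it takes over 144 s, if anything falls off the work surface, if the arm or the gripper's body presses on something with over 40 N, if the wrist force passes 120 N, or if a joint passes its speed limit or range.

ROBOT

A 6-joint arm with a two-finger parallel gripper is mounted at the origin on a cart in front of the work surface, level with it; the furniture and walls round the work are solid. World frame = base frame: x ahead of the robot, y to its left, z up, the work surface at z = 0. Lengths are in mm, angles in rad, forces in N, time in s.
With the tool pointing down it reaches from about 425 to 950 mm from the base axis. Payload 14.7 kg.
Tool frame: the origin (TCP) lies on the mounting face of the last link; the fingertips stand 173 mm ahead of it and the grasp point (between the pads) lies 155 mm ahead of it; z points along the fingers, y is the line along which they close (so a half turn about z gives the same grasp; the last joint's range is limited). The gripper opens to 85 mm and grips with 20 to 120 N. Pads are 22 mm wide; open, the fingers measure 114 mm over their backs; the gripper's body (76 mm by 85 mm) begins 54 mm behind the grasp point. The pads swing forward as they close: fully open they stand 13 mm farther back than shut.
Start: joints at [1.303, 0.48, 1.596, -0, 1.065, -0.047], TCP at [142.333, 634.22, 404.697] pointing down, gripper open.
Joint ranges: [-2.75, 2.75], [-0.82, 2.05], [0.23, 2.67], [-1.56, 4.7], [0.09, 2.69], [-2.92, 2.92]. Speed limits (rad/s): [1.89, 1.89, 2.39, 3.01, 3.01, 3.01].

INTERFACE

Orientations are given as a unit quaternion [x, y, z, w].
In Python, from station import ctrl, gripper_to, sensors, camera, camera_params gives the robot as it stands. Calls block until the motion is done:
- ctrl.goto(position, orientation): joint-space move of the TCP to a pose.
- ctrl.line_to(position, speed=150, attitude=None): straight line of the TCP; attitude=None keeps the orientation; speed is the mean speed in mm/s.
- ctrl.move_j(angles): joint-space move.
- gripper_to(opening, squeeze=None): opening from 0.0 (shut) to 1.0 (fully open); squeeze is the grip in N (None keeps the last); returns when the fingers have stopped.
- ctrl.dwell(seconds).
- ctrl.inverse_kinematics(position, orientation): joint angles nearest the present ones, or None.
- sensors.observe(): the state.
- camera(name): name is "side" or "top"; returns the picture (384x512x3 uint8, red, green, blue); there is no depth.
- camera_params(name): a dict with "mtx" (3x3 intrinsics, pixels), "origin" and "orientation" of the camera in the world. Camera axes: x right, y down, z forward; pixel columns grow to the right and rows downward; lengths in mm; the calibration is good to about 2 mm. A picture is of the moment at which its call begins. camera_params takes no time and is no camera call.
A pose or a line that the arm cannot do raises ctrl.IKError and nothing moves.
- ctrl.hand_in(): hands the job in; it is judged then, once.
The state is a dict: "t": time; "q": joint angles; "joint_velocities": joint speeds; "tau": joint torques, N m; "tool_pos": TCP position; "ee_rot": TCP orientation; "contact_force": force on the tool from outside, world axes, zero at the start; "ft_torque": the same for the moment, N m; "width": opening from 0.0 (shut) to 1.0 (fully open); "finger_force": force on a finger pad.
Only numpy, scipy, OpenCV 4.12 (cv2) and the standard library are available. Lean on these libraries where they do the work, as an engineer would, in place of code of your own. Each camera call takes 0.05 s, during which the arm holds its last target. There are 200 camera calls.

## Working session

There is one attempt and no reset: what is moved stays moved. The work goes in short steps, each a Python script; the robot and the scene stay as the last script left them, time stands still between calls to the robot, and variables do not carry over. Pictures are saved under pics/ and viewed, at most 14 in all, crops included, and the job is handed in when it is done.

```bash
ls; mkdir -p pics
python3 - <<'E'
from station import *
import cv2
for n in("side","top"):
    cv2.imwrite(f"pics/{n}0.png",cv2.resize(camera(n)[:,:,::-1],(800,600),interpolation=cv2.INTER_CUBIC))
    cv2.imwrite(f"raw_{n}0.png",camera(n)[:,:,::-1])
    print(camera_params(n))
s=sensors.observe();print(s)
E
```

```text
pics
{'mtx': array([[368.98376596,   0.        , 254.8490053 ],
       [  0.        , 368.98376596, 191.92401549],
       [  0.        ,   0.        ,   1.        ]]), 'origin': array([ 395.02530644, -885.00000074,  637.19632251]), 'orientation': array([ 0.85645578, -0.03954516,  0.01968541, -0.5143269 ])}
{'mtx': array([[464.17604867,   0.        , 253.71468692],
       [  0.        , 464.17604867, 194.28700701],
       [  0.        ,   0.        ,   1.        ]]), 'origin': array([ 402.2370782 ,  165.64474971, 1279.18550165]), 'orientation': array([-0.69593798,  0.71716929, -0.01833128,  0.03166242])}
{'t': 0.2, 'q': array([ 1.30338437e+00,  4.80610760e-01,  1.59661096e+00,  4.62145833e-05,
        1.06511772e+00, -4.66460993e-02]), 'joint_velocities': array([ 0.00117935, -0.00167937, -0.00098943,  0.0014761 , -0.00124697,
        0.00035195]), 'tau': array([-5.85883299e-05, -9.50338626e+01, -4.30107200e+01, -4.04613490e-05,
        9.14151489e-03,  2.32390960e-05]), 'tool_pos': array([142.30693967, 634.11841532, 404.31382573]), 'ee_rot': array([ 1.10170031e-01,  9.93912684e-01, -3.65637468e-04, -7.83552287e-05]), 'contact_force': array([-0.4044812 , -0.3603414 ,  0.47963817]), 'ft_torque': array([-0.01320368,  0.05026336, -0.05052813]), 'finger_force': 0.0, 'width': 0.9973155224262239}
```

View pics/top0.png

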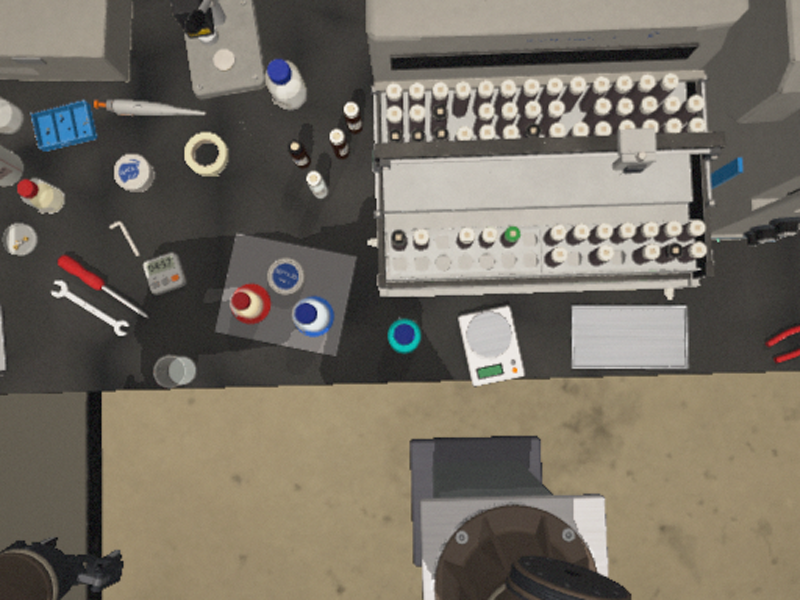

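View pics/side0.png

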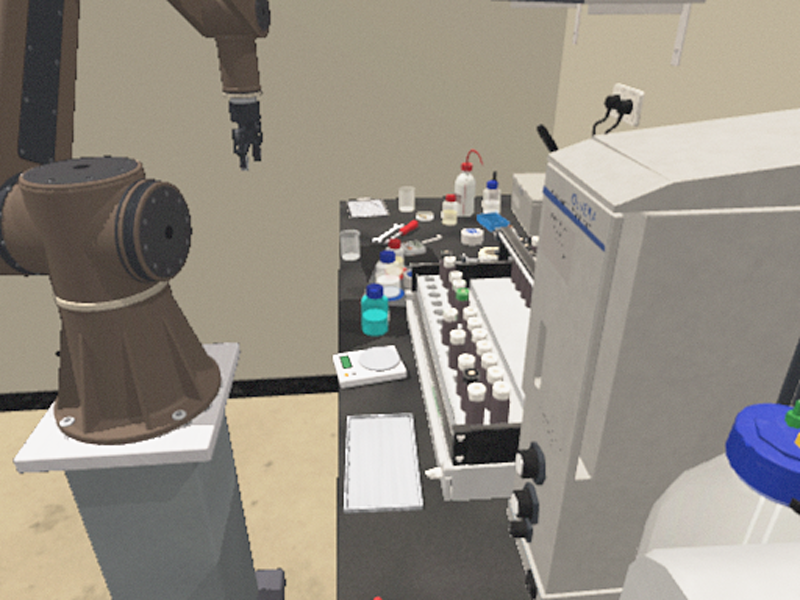

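The top view (800x600 pixels) has look-alikes for each object:

| Object | My choice | Look-alikes |
|---|---|---|
| Blue cap | (312,316), clear bottle on the blue coaster | turquoise bottle (404,335), wash bottle (285,85) |
| Red cap | (248,303), on the red coaster | bottle (40,195) |
| Tin | (285,276), on the mat | tin (133,172), jar (20,240) |

The beaker is at (175,371), the balance at (490,340) and the tray at (630,336).

```bash
cat > h.py <<'E'
from station import *
import numpy as np, cv2
from scipy.spatial.transform import Rotation as R
P=camera_params("top"); RM=R.from_quat(P["orientation"]).as_matrix()
def world(uv,z,P=P):
    RM=R.from_quat(P["orientation"]).as_matrix()
    d=RM@np.linalg.solve(P["mtx"],[uv[0],uv[1],1.]); o=P["origin"]
    return (o+d*(z-o[2])/d[2])[:2]
def blob(mask,box,k=0):
    """largest contour in box (x0,y0,x1,y1): min circle centre, moments centroid, area, minAreaRect"""
    m=np.zeros_like(mask); x0,y0,x1,y1=box; m[y0:y1,x0:x1]=mask[y0:y1,x0:x1]
    if k: m=cv2.morphologyEx(m,cv2.MORPH_CLOSE,np.ones((k,k),np.uint8))
    c=max(cv2.findContours(m,0,1)[0],key=cv2.contourArea); c=cv2.convexHull(c)
    M=cv2.moments(c); return np.array([M["m10"],M["m01"]])/M["m00"],cv2.minEnclosingCircle(c),cv2.minAreaRect(c),M["m00"]
def hsv(rgb): return cv2.cvtColor(rgb,cv2.COLOR_RGB2HSV)
def quat(yaw):
    """tool down, closing line at angle yaw (rad) from world +y"""
    a=np.pi/2+yaw/2; return [np.cos(a),np.sin(a),0,0]
E
python3 - <<'E'
from h import *
im=cv2.imread("raw_top0.png")[:,:,::-1].copy(); H=hsv(im)
cv2.imwrite("pics/crop.png",cv2.resize(im[145:250,90:350,::-1],(780,315),interpolation=cv2.INTER_CUBIC))
h,s,v=cv2.split(H)
red=(((h<8)|(h>170))&(s>130)&(v>60)).astype(np.uint8)*255
blue=((h>100)&(h<125)&(s>130)&(v>60)).astype(np.uint8)*255
navy=((h>112)&(h<130)&(s>150)).astype(np.uint8)*255
light=((s<60)&(v>130)).astype(np.uint8)*255
def rep(n,b,z): print(n,b[0].round(1),world(b[0],z).round(1),"circ",np.round(b[1][0],1),round(b[1][1],1),"rect",np.round(b[2][0],1),world(b[2][0],z).round(1),np.round(b[2][1],1),round(b[2][2],1),"A",b[3])
rep("redall",blob(red,(140,175,178,212)),6)
rep("blueall",blob(blue,(183,185,216,218)),6)
rep("tray",blob(light,(360,190,445,240)),8)
rep("scale",blob(light,(290,190,340,250)),20)
gr=((s<60)&(v>120)&(v<200)).astype(np.uint8)*255
rep("tin",blob(light,(168,160,198,192),3),33)
cs=cv2.HoughCircles(cv2.cvtColor(im,cv2.COLOR_RGB2GRAY)[190:250,285:345],cv2.HOUGH_GRADIENT,1,20,param1=80,param2=12,minRadius=12,maxRadius=17)
for c in cs[0][:3]: print("pan",c+[285,190,0],world(c[:2]+[285,190],26))
E
```

```text
redall [161. 194.] [501.5 444.3] circ [160.2 194. ] 12.9 rect [161.5 194. ] [501.4 442.9] [24. 21.] 90.0 A 447.5
blueall [195.4 200.2] [481.4 349.3] circ [195.4 200.5] 6.6 rect [195.5 200. ] [481.9 349.1] [12. 12.] 45.0 A 118.0
tray [402.5 215.5] [ 422.4 -214.6] circ [402.5 215.5] 41.4 rect [402.5 215.5] [ 422.4 -214.6] [39. 73.] 90.0 A 2847.0
scale [314.  221.2] [414.   27.3] circ [314.  221.5] 28.0 rect [314.  221.2] [414.   27.3] [46.1 34.3] 78.1 A 1562.5
tin [182.2 176.4] [545.3 380. ] circ [182.2 176.4] 11.7 rect [182.  176.5] [545.1 380.6] [23. 22.] 90.0 A 405.0
pan [312.5        214.5         14.10000038] [431.97244721  31.37722796]
```

View pics/crop.png

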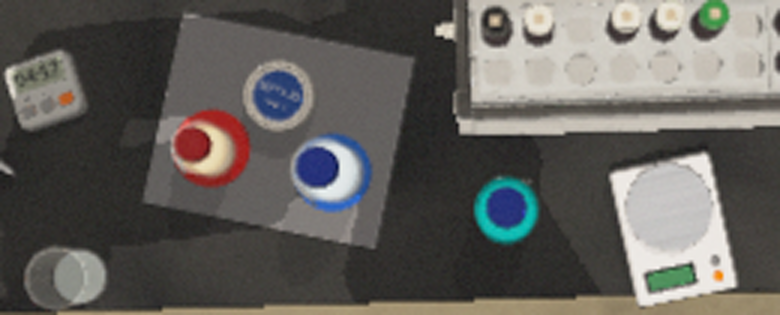

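The crop confirms the choices. The clear bottle with the blue cap is at (318,168) on the blue coaster, the red-capped one at (192,145) on the red coaster, and the tin at (278,95). The turquoise bottle at (507,210) is a decoy. Next I'll locate the caps, check reachability and move the red bottle.

```bash
cat >> h.py <<'E'
ZH=440; YAW=-0.197
TRAY=np.array([422.4,-214.6])
def pick(xy,z,yaw,sq=40,width=0.95):
    gripper_to(width)
    ctrl.goto([*xy,ZH],quat(yaw)) if np.hypot(*(sensors.observe()["tool_pos"][:2]-xy))<350 else travel(xy,yaw)
    ctrl.line_to([*xy,z],150); gripper_to(0.0,sq)
    ctrl.line_to([*xy,z+15],60); s=sensors.observe(); print("grip",round(s["width"],3),round(s["finger_force"],1),s["contact_force"].round(1))
    ctrl.line_to([*xy,ZH],200)
def travel(xy,yaw):
    p=sensors.observe()["tool_pos"]
    if p[1]*xy[1]<0: ctrl.line_to([440,40,ZH],250,quat(-0.05))
    ctrl.line_to([*xy,ZH],250,quat(yaw))
def place(xy,z,yaw,width):
    travel(xy,yaw); ctrl.line_to([*xy,z+20],180); ctrl.line_to([*xy,z],40)
    s=sensors.observe(); print("down",s["contact_force"].round(1),s["tool_pos"].round(1))
    gripper_to(width); ctrl.line_to([*xy,ZH],200); print("t",sensors.observe()["t"])
E
cat > s1.py <<'E'
from h import *
im=cv2.imread("raw_top0.png")[:,:,::-1].copy(); h,s,v=cv2.split(hsv(im))
cb=((h>114)&(h<130)&(s>120)).astype(np.uint8)*255
cr=(((h<8)|(h>170))&(s>130)&(v>60)&(v<150)).astype(np.uint8)*255
b=blob(cb,(185,190,208,212)); B=world(b[0],109); print("bcap",b[0],b[1],B)
cr2=((v<165)&(((h<8)|(h>170))&(s>130))).astype(np.uint8)*255
print(v[190:198:2,146:170:2],s[190:198:2,146:170:2])
Rd=world((154,193.3),94); print("rcap",Rd)
for p,y in [((*B,ZH),YAW),((*B,216),YAW),((*Rd,208),YAW),((422,-167,ZH),0),((422,-167,206),0),((422,-262,206),0),((432,31,200),0),((545,380,176),YAW),((440,40,ZH),-.05)]:
    q=ctrl.inverse_kinematics(p,quat(y)); print(np.round(p),None if q is None else np.round(q,2))
E
python3 s1.py
```

```text
bcap [195.23988842 200.23291492] ((195.42308044433594, 200.5), 6.596004962921143) [474.92818219 334.95383918]
[[143 166 145 145 144 141 115 224 229 206 151 161]
 [103 153 140 143 146 143 144 158 232 220 176 151]
 [114 160 142 142 145 144 136 188 233 221 177 150]
 [ 98 159 142 141 141 141  97 225 231 219 172 150]] [[ 14  91 179 183 184 197 195  63  60  71 103 209]
 [ 12 125 191 191 182 187 191 100  56  66  59 167]
 [ 16 108 189 187 192 186 189  81  55  67  58 134]
 [ 13  64 174 190 192 188 181  62  57  70  56 129]]
rcap [496.95597763 443.04891282]
[475. 335. 440.] [ 0.56  0.35  1.72 -0.    1.08 -0.81]
[475. 335. 216.] [ 0.56  0.63  1.9  -0.    0.61 -0.81]
[497. 443. 208.] [ 0.68  0.73  1.7  -0.    0.72 -0.69]
[ 422 -167  440] [-0.44  0.16  1.98 -0.    1.   -2.01]
[ 422 -167  206] [-0.44  0.55  2.2  -0.    0.4  -2.01]
[ 422 -262  206] [-0.62  0.58  2.1  -0.    0.46 -2.19]
[432  31 200] [ 0.    0.55  2.25 -0.    0.35 -1.57]
[545 380 176] [ 0.56  0.77  1.71 -0.    0.66 -0.81]
[440  40 440] [ 0.02  0.14  2.   -0.    0.99 -1.5 ]
```

```bash
python3 - <<'E'
from h import *
pick(np.array([498,443.5]),208,YAW,40)
place(TRAY+[0,-47.5],206,0,0.85)
E
python3 - <<'E'
from h import *
pick(np.array([475.5,335]),216,YAW,40)
place(TRAY+[0,47.5],214,0,0.88)
ctrl.line_to([440,40,ZH],250,quat(-.05))
for n in("side","top"):
    im=camera(n)[:,:,::-1]; cv2.imwrite(f"raw_{n}1.png",im); cv2.imwrite(f"pics/{n}1.png",cv2.resize(im,(800,600),interpolation=cv2.INTER_CUBIC))
E
```

```text
grip 0.537 41.0 [-0.5  0.4 -1.5]
down [-0.8  0.8  6.2] [ 422.3 -262.   205.8]
t 12.775
grip 0.632 42.5 [-0.2  0.2 -2. ]
down [-0.3  0.4  4.8] [ 422.4 -167.1  213.8]
t 25.2167
```

View pics/top1.png

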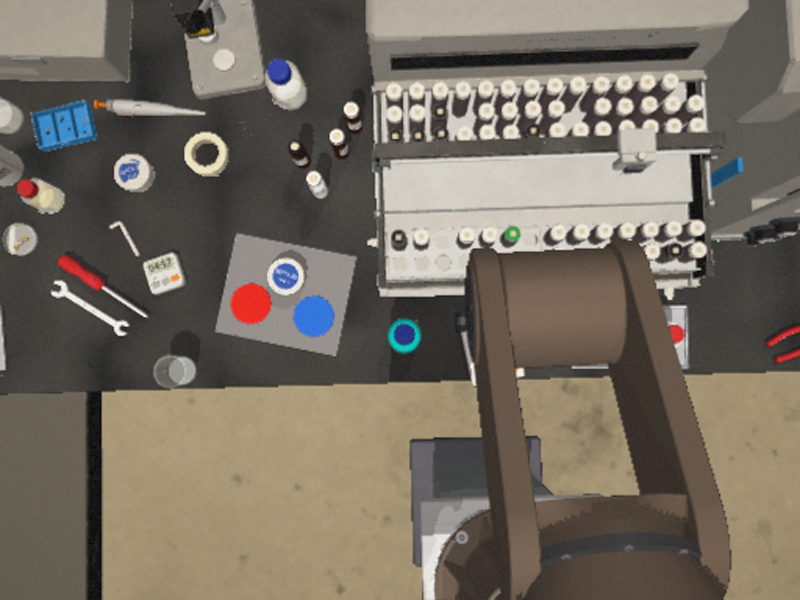

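View pics/side1.png

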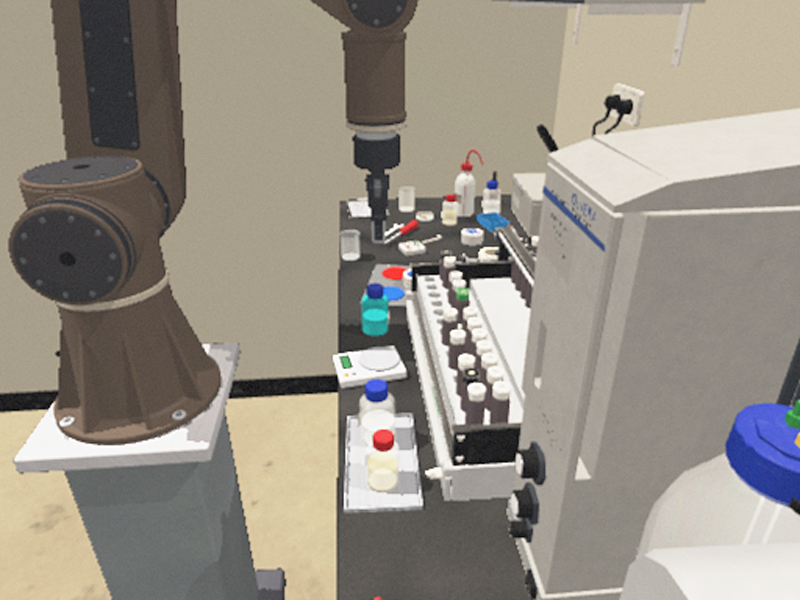

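Both bottles stand upright in the tray: side view blue at (377,415), red at (383,462). Both coasters are uncovered in the top view, red at (251,303) and blue at (314,316), and the tin is at (285,276). I'll measure these and move the tin.

Run:
```python
from h import *
im=cv2.imread("raw_top1.png")[:,:,::-1].copy(); h,s,v=cv2.split(hsv(im))
red=(((h<8)|(h>170))&(s>130)).astype(np.uint8)*255
blue=((h>100)&(h<125)&(s>130)).astype(np.uint8)*255
tin=((s<60)&(v>165)).astype(np.uint8)*255
b=blob(red,(140,175,178,212)); RC=world(b[0],6); print("RC",b[0],b[1][1],RC)
b=blob(blue,(184,187,218,220)); BC=world(b[0],6); print("BC",b[0],b[1][1],BC)
b=blob(tin,(168,160,198,192),3); T=world(b[0],33); print("tin",b[0],b[1][1],T,np.hypot(*(T-RC)),np.hypot(*(T-BC)),np.hypot(*(RC-BC)))
np.save("c.npy",[RC,BC,T])
pick(T,176,YAW,40,1.0)
place(np.array([432,31.4]),200,0,0.97)
ctrl.line_to([422,-167,ZH],250,quat(0))
for n in("side","top"):
    im=camera(n)[:,:,::-1]; cv2.imwrite(f"raw_{n}2.png",im); cv2.imwrite(f"pics/{n}2.png",cv2.resize(im,(800,600),interpolation=cv2.INTER_CUBIC))
```

```text
RC [160.06213018 193.86949375] 13.083629608154297 [501.89423671 446.8601758 ]
BC [200.37414966 201.9877551 ] 12.896686553955078 [476.05574656 335.78723779]
tin [182.32060461 176.46420048] 11.856053352355957 [545.16570306 379.69011504] 79.90141965144332 81.8758127760687 114.03870014510655
grip 0.728 43.6 [-0.  -0.  -0.9]
down [-1.8  1.2  7.6] [431.9  31.4 199.8]
t 37.525
```

View pics/top2.png

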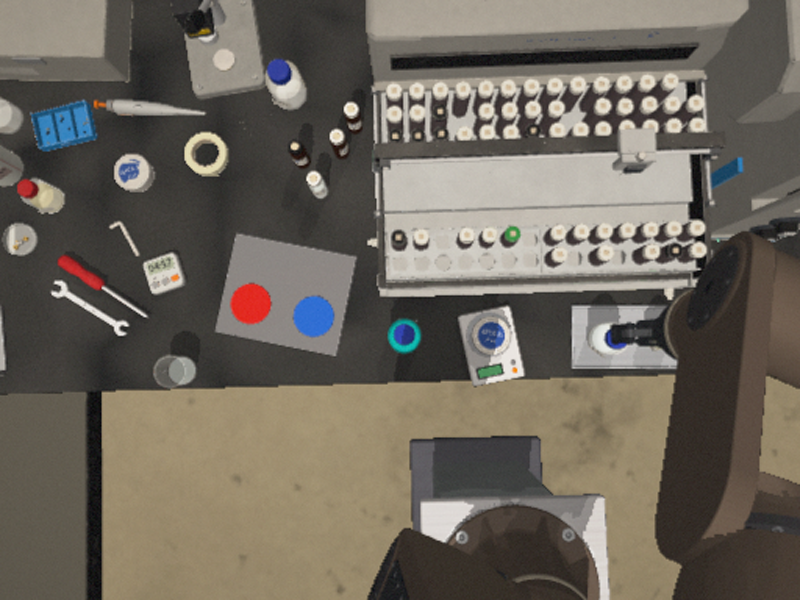

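View pics/side2.png

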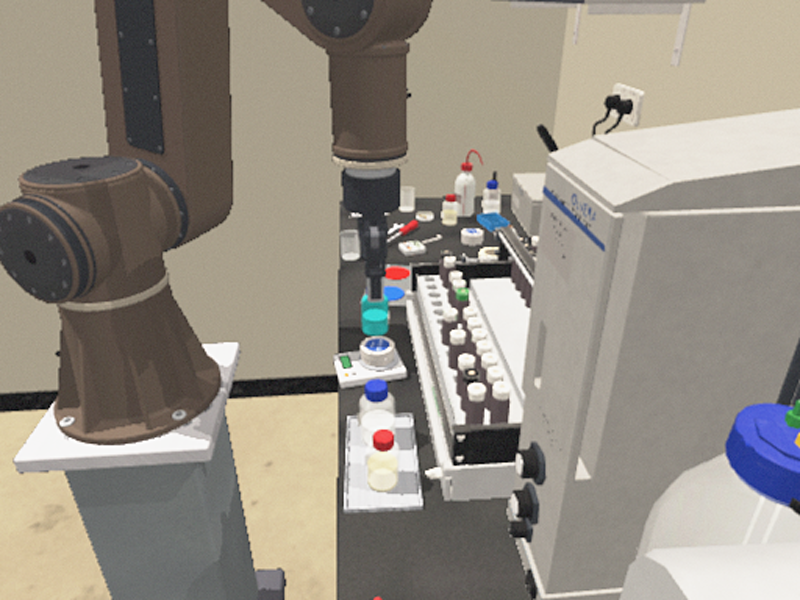

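The tin sits centred on the pan: top view (491,336), side view (377,350). Both bottles are still upright in the tray, so I'll return the blue one, then the red.

Run:
```python
from h import *
RC,BC,T=np.load("c.npy")
ctrl.dwell(0.3)
pick(TRAY+[0,47.5],213,0,40,0.9)
place(BC,217,YAW,0.9)
travel(TRAY+[0,-47.5],0)
pick(TRAY+[0,-47.5],205,0,40,0.85)
place(RC-[1,1],209,YAW,0.88)
travel(np.array([422,-167]),0)
for n in("side","top"):
    im=camera(n)[:,:,::-1]; cv2.imwrite(f"raw_{n}3.png",im)
a=cv2.imread("raw_top0.png")[145:250,90:350]; b=cv2.imread("raw_top3.png")[145:250,90:350]
cv2.imwrite("pics/cmp.png",cv2.resize(np.vstack([a[:80],b[:80]]),(780,480),interpolation=cv2.INTER_CUBIC))
cv2.imwrite("pics/side3.png",cv2.resize(cv2.imread("raw_side3.png")[120:260,200:360],(685,600),interpolation=cv2.INTER_CUBIC))
for f in("raw_top0.png","raw_top3.png"):
    h,s,v=cv2.split(hsv(cv2.imread(f)[:,:,::-1].copy()))
    c=blob(((h>114)&(h<130)&(s>120)).astype(np.uint8)*255,(185,190,208,212))[0]
    w=(world(c,109)-BC)
    r=blob(((v<155)&((h<8)|(h>170))&(s>165)).astype(np.uint8)*255,(146,184,162,203))[0] 
    print(f,"blue off",w,"red off",r,world(r,94)-RC)
```

```text
grip 0.635 42.5 [ 1.3 -0.6 -2.6]
down [-1.6 -0.2  3.4] [476.  335.7 216.8]
t 48.825
grip 0.536 41.0 [ 0.   0.3 -1.6]
down [-1.5 -1.4  5.8] [500.8 445.7 208.9]
t 62.575
raw_top0.png blue off [-1.12756438 -0.83339861] red off [153.90752688 192.60430108] [-3.13688349 -3.59788317]
raw_top3.png blue off [-2.44171591  0.87753369] red off [nan nan] [nan nan]h.py:14: RuntimeWarning: invalid value encountered in divide
  M=cv2.moments(c); return np.array([M["m10"],M["m01"]])/M["m00"],cv2.minEnclosingCircle(c),cv2.minAreaRect(c),M["m00"]
```

View pics/cmp.png

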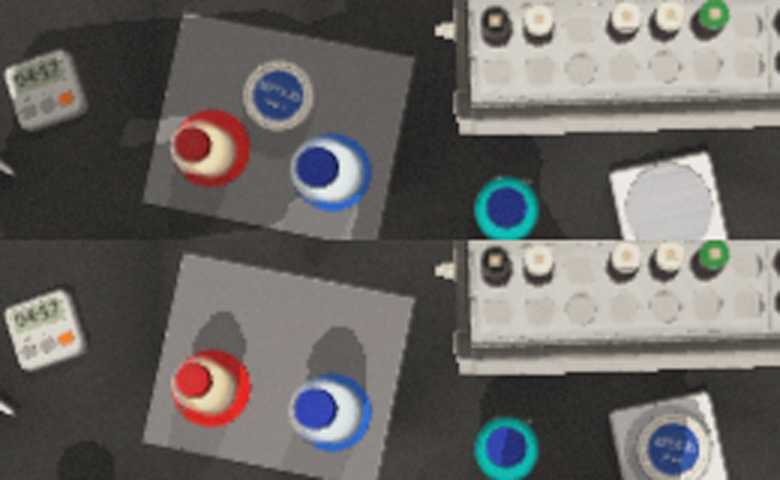

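View pics/side3.png

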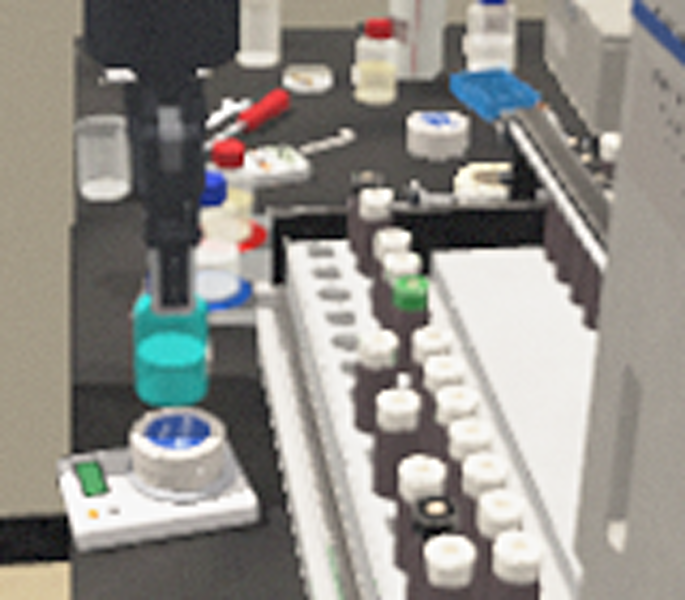

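The comparison shows both bottles upright on their own coasters, red cap at (192,381) and blue cap at (315,409). Each cap is within about 3 mm of where it started, and the blue one is about 2.6 mm off its coaster's centre. The tin is still centred on the pan at (673,447) and the beaker hasn't moved. Handing in.

```bash
python3 -c "
from station import *
ctrl.dwell(0.5); print(ctrl.hand_in())"
```

```text
the job is handed in; nothing more can be done
None
```

The job is handed in at about 65 s of the 144 s allowed, but no verdict came back: in the last pictures the tin is centred on the balance pan, both bottles stand upright within about 4 mm of their coaster centres, and the beaker is untouched.

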